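# Show a bead's bore to the inspection camera

### The arm

A 7-joint arm with a two-finger parallel gripper is mounted at the origin on the work surface. World frame = base frame: x ahead of the robot, y to its left, z up, the work surface at z = 0. Lengths are in m, angles in rad, forces in N, time in s.
With the tool pointing down it reaches from about 0.4 to 0.875 m from the base axis. Payload 4.4 kg.
Tool frame: the origin (TCP) lies midway between the tips of the shut fingers; the grasp point (between the pads) lies 19 mm behind it (env.hold_point_z is the distance from the TCP to the grasp point, in m); x points along the fingers, z is the direction in which the jaws open and shut, and the axes are right-handed (so a half turn about x gives the same grasp; the last joint's range is limited). The gripper opens to 85 mm and grips with 20 to 120 N. Pads are 22 mm wide; open, the fingers measure 114 mm over their backs; the gripper's body (76 mm by 85 mm) begins 54 mm behind the grasp point. The pads swing forward as they close: fully open they stand 13 mm farther back than shut.
Start: joints at [-1.258, 0.628, 0.038, 1.517, -0.027, 0.996, -0.02], TCP at [0.24, 0.604, 0.231] pointing down, gripper open.
Joint ranges: [-3.06, 3.06], [-0.37, 2.12], [-1.25, 1.32], [0.18, 2.47], [-1.1, 4.24], [0.23, 1.98], [-2.94, 2.94]. Speed limits (rad/s): [2.57, 2.57, 3.14, 3.14, 3.14, 3.14, 3.14].

### API

Orientations are given as [roll, pitch, yaw] about the fixed x, y, z axes, in that order (R = Rz(yaw) Ry(pitch) Rx(roll)).
In Python, from rig import env gives the robot as it stands.
- The arm moves only by the tool step_arm, never from a script. Its argument "rows" is a list of rows, each an object of numbers: "dx", "dy", "dz": the shift along the world's x, y, z in mm; "rx", "ry", "rz": the turn, a rotation vector about the world's x, y, z in rad; "grip": the finger opening in mm, from 0 to 85.4. In form: [{"dx": .., "dy": .., "dz": .., "rx": .., "ry": .., "rz": .., "grip": ..}, ...]. A call has 1 to 20 rows; each row shifts and turns the pose as measured when the row begins; what a row does not reach is not made up. A row lasts 1/12 s, in which the tool goes at most 41.7 mm and 7.16 degrees, less where a joint would pass 70% of its speed; a pose out of reach is approached as far as the arm can. A call with a gripper value outside its range is refused whole. The fingers move at their own pace and stop on an object; the grip force is fixed at half the most. Time passes only in rows, so rows that do not move let the fingers close. It gives the time, the measured TCP pose, the force and the opening at its end, in the units of the state.
- env.get_state(): the state, without advancing time (a new reading comes with each control period).
- env.camera(name): name is "scene" or "top"; returns a dict with "color" (400x640x3 uint8, red, green, blue), "range_z" (400x640 float32, m along the optical axis (not along the pixel's ray), 0 where there is no reading), "fx", "fy", "cx", "cy" (pixels), "extrinsics" (4x4, takes a point from camera to world coordinates). Camera axes: x right, y up, looking along -z (the intrinsics and any distortion apply to the point x, -y, -z); pixel columns grow to the right and rows downward; lengths in m; the calibration is good to about 2 mm. A picture is of the moment at which its call begins.
- env.finish_job(): hands the job in, once; it reports no verdict.
The state is a dict: "t": time; "joints": joint angles; "qvel": joint speeds; "effort": joint torques, N m; "ee_pos": TCP position; "tool_rot": TCP orientation; "ft_force": force on the tool from outside, world axes, zero at the start; "wrist_torque": the same for the moment, N m; "width": finger opening in m.
Only numpy, scipy, OpenCV 4.12 (cv2) and the standard library are available. Lean on these libraries where they do the work, as an engineer would, in place of code of your own. Each camera call takes 0.05 s, during which the arm holds its last target.

### The job

Slide the grip of the inspection light's dimmer along its track until it stands level with the brass index tab. Then pick the long eight-sided wooden bead out of the green tray and hold it in the air about 11 cm in front of the camera's lens, centred on the line of sight and level, so that the camera looks straight through the bead's hole; finish while still holding it there. Leave the dimmer set and the other things where they are.

Things in the scene. Friction and masses are not known exactly. Their poses are not given: they have to be found in the camera images.
- bead: The part to show: the LONG faceted bead of pale wood, an eight-sided prism 50 mm long and 32 mm over the flats, with an 18 mm hole right through it lengthwise; about 35 g. It lies on a flat on the tray's floor, hole level, two flats upright. Origin: centre of its underside as it lies; x axis along the hole, z up. At rest any yaw.
- bead_mid (a point): The middle of the long bead (16 mm above the origin of bead, on the axis of the hole). Same axes as the bead.
- tray: Green hexagonal craft tray, fixed, 308 mm over the flats (outside), walls 6 mm thick with a white rim, top of the rim 28 mm above the table; floor 5 mm thick. Origin: under its centre on the table; z up, corners at its +y and -y. Four pale wood pieces stand about 104 mm apart in it, in any order.
- short_bead: A bead with the same eight-sided section (32 mm over flats, hole through it) but only 22 mm long, lying in the tray. Not wanted. Origin: centre of its underside, x along the hole.
- wood_ring: Flat wooden ring, 44 mm across, hole 24 mm, 14 mm high, lying flat in the tray. Not wanted. Origin: centre of its underside.
- finial: Turned wooden finial, foot 36 mm across, 50 mm tall, standing in the tray. Not wanted. Origin: centre of its underside.
- dimmer (a joint): Position of the dimmer's grip along its track in m: 0 at the end of the track nearest the robot, growing to 0.120 as it slides away from the robot (along the +y axis of dimmer_base). It is stiff (about 1.5 N) and stays where it is left.
- dimmer_top (a point): Top centre of the dimmer's black block-shaped grip, 54.5 mm above the table. The grip is 20 mm along the track, 28 mm across it and 40 mm tall, its underside 14.5 mm above the table. Same axes as dimmer_base.
- dimmer_base: The dimmer's fixed aluminium track: 170 mm long, 40 mm wide, 14 mm high, lying on the table and pointing roughly away from the robot. Origin: under its centre on the table; y along the track away from the robot, x across, z up.
- tab: Small fixed brass index tab, 8 mm wide along the track, 17.5 mm high, on the robot's-left long side of the track (21 to 41 mm from the track's middle line, its tip reaching over the edge to 15 mm). Origin: on the track's middle line at table height, level with the tab; same axes as dimmer_base. The grip is set when dimmer_top and this origin have the same position along the track.
- camera: Small black inspection camera fixed on a post (18 mm thick) with a dark steel foot 100 x 90 mm; camera body 50 x 62 x 46 mm, top 193 mm above the table, a white ring light 66 mm across round the lens. Origin: under the foot's centre. z up; the lens looks level along the body's -x axis, roughly towards the robot.
- lens (a point): Front of the lens, 170 mm above the table, 50 mm along -x from the camera's post. Same axes as the camera.
- view (a point): The point in the air where the bead's middle belongs: on the line of sight, 110 mm in front of the lens, 170 mm above the table. Same axes as the camera: the bead's hole must run along its x axis (either way round).
- spool: Blue plastic thread spool, 36 mm across, 44 mm tall, standing on the table; bystander. Origin: centre of underside.
- glue: White glue bottle, 48 mm across, 130 mm tall; bystander. Origin: centre of underside.
- mug: White ceramic mug, 80 mm across, 90 mm tall; bystander. Origin: centre of underside.
- brush: Flat paint brush lying on the table; bystander.
Mind the look-alikes: they are no part of the job. Leave any grey, orange or red look-alike of the bead alone.

How it is judged:
By the outcome, as a careful person would: the job done as asked, in the order asked, and still so for the second after the job is handed in, while the arm keeps its last pose, push and grip.
It also fails if it takes over 45 s, if anything falls off the work surface, if the arm or the gripper's body presses on something with over 40 N, if the wrist force passes 120 N, or if a joint passes its speed limit or range.

## Working session

There is one attempt and no reset: what is moved stays moved. The work goes in short steps, Python scripts to look and compute and a tool call to move; the robot and the scene stay as the last step left them, time stands still between calls to the robot, and variables do not carry over. Pictures are saved under pics/ and viewed, and the job is handed in when it is done.

Besides the shell and the picture viewer there is one more tool, called after "Emit:" in YAML: its name, and indented under it one key for each argument. step_arm: Moves the arm, as the interface text tells. Its arguments: {"type":"object","properties":{"rows":{"type":"array"}},"required":["rows"]}

```bash
mkdir -p pics; ls; python3 - <<'E'
from rig import env
import cv2,numpy as np
s=env.get_state();print({k:np.round(v,3) for k,v in s.items()})
for n in("scene","top"):
    c=env.camera(n);cv2.imwrite(f"pics/{n}0.png",c["color"][...,::-1]);np.savez(f"{n}0.npz",**c)
    print(n,c["fx"],c["fy"],c["cx"],c["cy"],np.round(c["extrinsics"],4).tolist(),c.keys())
E
```

```text
pics
{'t': np.float64(0.0), 'joints': array([-1.258,  0.629,  0.038,  1.518, -0.027,  0.996, -0.02 ]), 'qvel': array([-0.001,  0.   , -0.001,  0.002, -0.001,  0.001,  0.   ]), 'effort': array([-0.0000e+00, -5.6340e+01,  1.2260e+00, -1.9345e+01,  1.1000e-02,
        1.0000e-02, -0.0000e+00]), 'ee_pos': array([0.24 , 0.603, 0.23 ]), 'tool_rot': array([-3.124,  1.569, -1.932]), 'ft_force': array([ 0.349,  0.248, -0.65 ]), 'wrist_torque': array([ 0.029, -0.028, -0.006]), 'width': np.float64(0.085)}
scene 424.9635895913031 424.9635895913031 322.0464551588465 191.0425274503432 [[-0.721, -0.5442, 0.4289, 1.1258], [0.6929, -0.5687, 0.4432, 0.4915], [0.0027, 0.6168, 0.7871, 1.1145], [0.0, 0.0, 0.0, 1.0]] dict_keys(['color', 'range_z', 'fx', 'fy', 'cx', 'cy', 'extrinsics'])
top 373.48967703755784 373.48967703755784 320.58254511759117 196.41134915348997 [[0.0118, 0.9969, -0.0779, 0.5141], [-0.9999, 0.0125, 0.0085, -0.0484], [0.0095, 0.0778, 0.9969, 1.3742], [0.0, 0.0, 0.0, 1.0]] dict_keys(['color', 'range_z', 'fx', 'fy', 'cx', 'cy', 'extrinsics'])
```

View pics/scene0.png

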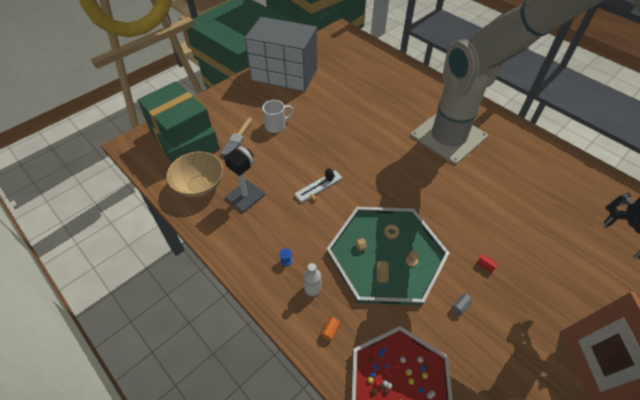

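View pics/top0.png

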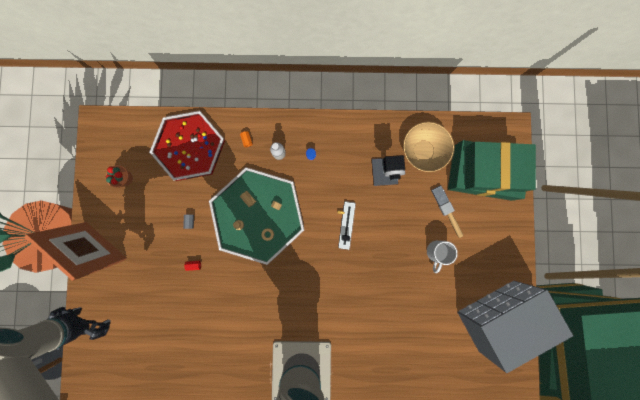

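The scene camera shows the tray at (388,255), the dimmer at (318,187) and the inspection camera at (240,175). In the top view they are at (256,215), (346,225) and (390,170). I'll enlarge these areas.

```bash
python3 - <<'E'
import cv2,numpy as np
s=cv2.imread("pics/scene0.png");t=cv2.imread("pics/top0.png")
def crop(im,x0,y0,x1,y1,k,n): cv2.imwrite(n,cv2.resize(im[y0:y1,x0:x1],None,fx=k,fy=k,interpolation=cv2.INTER_CUBIC))
a=cv2.resize(s[120:220,210:350],None,fx=5,fy=5,interpolation=2)
crop(s,210,120,350,220,5,"pics/a1.png")
crop(s,320,200,450,310,5,"pics/a2.png")
crop(t,200,160,310,270,5,"pics/a3.png")
crop(t,320,140,420,260,5,"pics/a4.png")
E
```

```text
(no output)
```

View pics/a1.png

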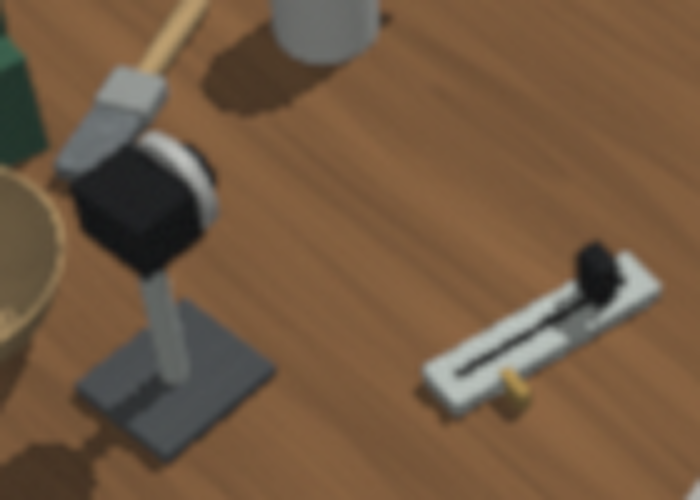

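View pics/a2.png

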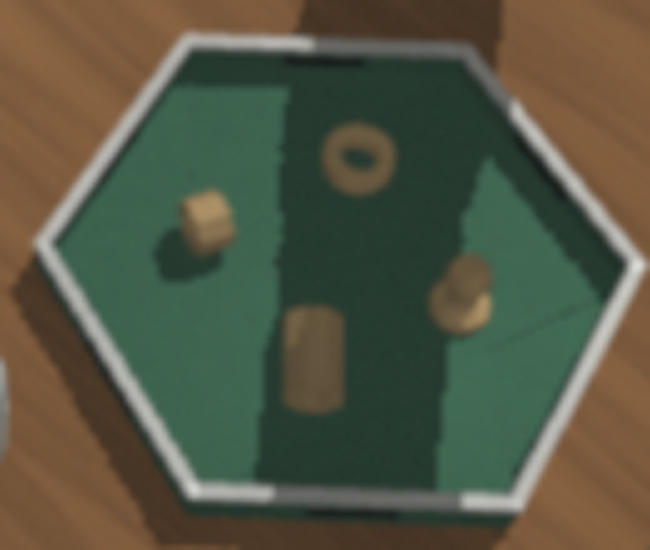

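View pics/a3.png

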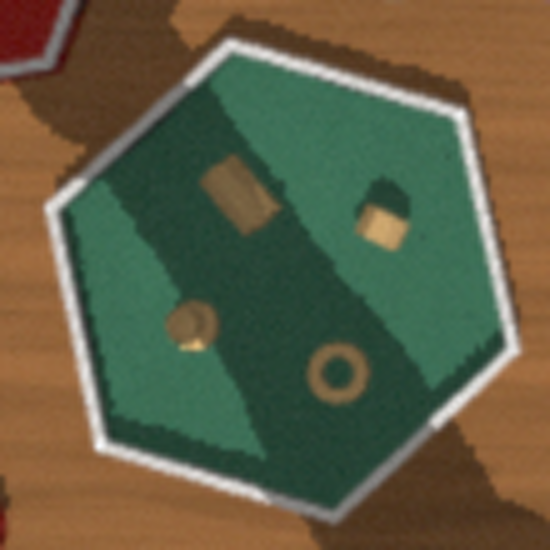

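View pics/a4.png

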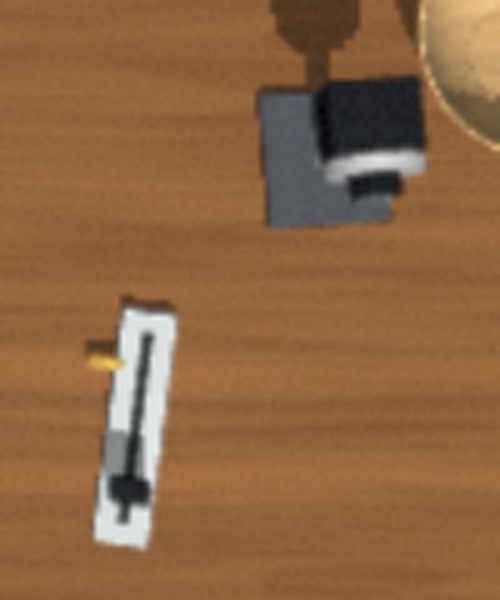

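Of the four wooden pieces in the tray, the wanted one is the long bead: top (248,199), scene (383,271), an elongated eight-sided prism. The others are the short cube-like bead at top (276,205), the ring at (267,235) and the finial at (238,225). The grey, orange and red look-alikes lie outside the tray. Next I'll measure.

```bash
cat > h.py <<'E'
import cv2,numpy as np
def load(n,tag="0"): return dict(np.load(f"{n}{tag}.npz"))
def rays(c,uv):
    uv=np.atleast_2d(uv).astype(float);E=c["extrinsics"]
    d=np.c_[(uv[:,0]-c["cx"])/c["fx"],-(uv[:,1]-c["cy"])/c["fy"],-np.ones(len(uv))]
    return E[:3,3],d@E[:3,:3].T
def onplane(c,uv,z):
    o,d=rays(c,uv);return o+d*((z-o[2])/d[:,2])[:,None]
def cloud(c):
    v,u=np.mgrid[0:400,0:640];o,d=rays(c,np.c_[u.ravel(),v.ravel()])
    r=c["range_z"].reshape(-1,1);P=o+d*r;P[r[:,0]==0]=np.nan
    return P.reshape(400,640,3)
def project(c,P):
    E=c["extrinsics"];p=(np.atleast_2d(P)-E[:3,3])@E[:3,:3]
    return np.c_[c["cx"]+c["fx"]*p[:,0]/-p[:,2],c["cy"]-c["fy"]*p[:,1]/-p[:,2]]
def rect(P):
    (c,wh,a)=cv2.minAreaRect((np.asarray(P)[:,:2]*1000).astype(np.float32))
    return np.round(c,1),np.round(wh,1),round(a,2)
E
python3 - <<'E'
from h import *
np.set_printoptions(suppress=True,precision=4)
def big(m):
    n,l,s,_=cv2.connectedComponentsWithStats(m.astype(np.uint8));i=1+np.argmax(s[1:,4]);return l==i
rois={"top":dict(track=(335,195,360,252),cam=(370,145,410,190),tray=(205,165,306,268),bead=(238,187,260,210)),
 "scene":dict(track=(290,165,348,206),cam=(222,140,268,214),tray=(325,204,450,306),bead=(374,258,392,286))}
for n in("top","scene"):
    c=load(n);P=cloud(c);hsv=cv2.cvtColor(c["color"],cv2.COLOR_RGB2HSV);H,S,V=[hsv[...,i].astype(int) for i in range(3)]
    def R(k):
        x0,y0,x1,y1=rois[n][k];m=np.zeros((400,640),bool);m[y0:y1,x0:x1]=1;return m
    tb=R("track")
    print(n,"table z",np.nanmedian(P[tb&(S>80)&(H<20)][:,2]))
    w=big(tb&(S<50)&(V>90)); w=cv2.morphologyEx(w.astype(np.uint8),cv2.MORPH_CLOSE,np.ones((5,5)))>0
    uv=np.argwhere(w)[:,::-1];print("track",len(uv),np.nanmedian(P[w][:,2]),rect(onplane(c,uv,.014)))
    b=tb&(H>=18)&(H<35)&(S>120)&(V>110);uv=np.argwhere(b)[:,::-1];print("tab px",len(uv),uv.mean(0) if len(uv) else 0,onplane(c,uv,.0175).mean(0),"cloud",np.nanmean(P[b],0))
    g=tb&(P[...,2]>.035);uv=np.argwhere(g)[:,::-1];print("grip",len(uv),uv.mean(0),uv.min(0),uv.max(0),np.nanmax(P[g][:,2]),"rect@top",rect(onplane(c,uv,.0545)),np.nanmean(P[tb&(P[...,2]>.05)],0))
    # bead
    m=big(R("bead")&((H<24)&(S>60)))
    uv=np.argwhere(m)[:,::-1];print("bead",len(uv),uv.mean(0),np.nanmax(P[m][:,2]),rect(P[m&(P[...,2]>.012)]))
    q=m&(P[...,2]>.030);print(" top pts",q.sum(),np.nanmean(P[q],0))
    # camera
    cm=R("cam");
    q=cm&(P[...,2]>.185);print("cam top",q.sum(),np.nanmedian(P[q],0),rect(P[q]))
    wr=cm&(V>140)&(S<60)&(P[...,2]>.12);print("ring",wr.sum(),np.nanmean(P[wr],0))
    f=cm&(P[...,2]<.03)&(S<70)&(V<110)&(P[...,2]>.003);print("foot",f.sum(),np.nanmedian(P[f][:,2]),rect(P[f]))
    t=R("tray")&(S<40)&(V>90)&(P[...,2]>.015);uv=np.argwhere(t)[:,::-1]
    print("tray rim",np.nanmedian(P[t][:,2]),rect(P[t]))
E
```

```text
top table z 0.001502793148413839
track 488 0.015157371102273332 (array([ 518.1, -155.4]), array([ 40.8, 171.5]), 83.06)
tab px 18 [339.8333 211.9444] [ 0.5644 -0.1307  0.0175] cloud [ 0.5644 -0.1306  0.018 ]
grip 45 [345.4667 237.6889] [342 235] [349 241] 0.060206334349410584 rect@top (array([ 471.7, -149.1]), array([20.9, 24.6]), 0.34) [ 0.4725 -0.1488  0.0551]
bead 125 [247.464 198.584] 0.04886936819043908 (array([608. , 203.3]), array([49.5, 30.8]), 42.18)
 top pts 112 [0.6083 0.2034 0.0366]
cam top 388 [ 0.7097 -0.2936  0.1942] (array([ 704.2, -296.2]), array([75.5, 63.2]), 5.75)
ring 68 [ 0.6859 -0.2957  0.1957]
foot 366 0.01307375972316005 (array([ 717.2, -293.9]), array([99.7, 88.6]), 4.37)
tray rim 0.029340950541653976 (array([566.3, 175.2]), array([385.7, 311.7]), 12.6)
scene table z -0.00032266419675064384
track 513 0.013012972375988197 (array([ 519.4, -152.6]), array([ 49.5, 173.4]), 82.94)
tab px 14 [313.3571 197.    ] [ 0.5654 -0.128   0.0175] cloud [ 0.5649 -0.1286  0.0164]
grip 63 [329.6349 173.3968] [326 169] [334 178] 0.057931295425826645 rect@top (array([ 480. , -141.2]), array([37.6, 26.2]), 82.83) [ 0.4748 -0.1468  0.0539]
bead 213 [382.0235 271.3709] 0.042847117512008426 (array([609.3, 204. ]), array([52.2, 28.4]), 41.77)
 top pts 152 [0.61   0.2059 0.0353]
cam top 362 [ 0.7134 -0.2895  0.1925] (array([ 706.9, -292.8]), array([73.1, 65. ]), 4.25)
ring 38 [ 0.687  -0.2881  0.1989]
foot 685 0.011817240552112418 (array([ 683.8, -382.6]), array([316.3, 122.2]), 68.32)
tray rim 0.02760243299489895 (array([548.1, 171.8]), array([355.8, 309.4]), 13.81)
```

```bash
python3 - <<'E'
from h import *
from rig import env
from scipy.spatial.transform import Rotation as Ro
np.set_printoptions(suppress=True,precision=4)
s=env.get_state();R=Ro.from_euler("xyz",s["tool_rot"]).as_matrix();print(R,"jaw yaw",np.degrees(np.arctan2(R[1,2],R[0,2])),env.hold_point_z)
for n in("top","scene"):
    c=load(n);P=cloud(c);hsv=cv2.cvtColor(c["color"],cv2.COLOR_RGB2HSV);S=hsv[...,1].astype(int);V=hsv[...,2].astype(int)
    m=np.zeros((400,640),bool)
    x0,y0,x1,y1={"top":(370,145,412,192),"scene":(222,140,268,214)}[n];m[y0:y1,x0:x1]=1
    f=m&(P[...,2]<.02)&(P[...,2]>.006)&(abs(P[...,0]-.717)<.07)&(abs(P[...,1]+.293)<.07)&(V<120)
    f=cv2.morphologyEx(f.astype(np.uint8),cv2.MORPH_OPEN,np.ones((2,2)))>0
    print(n,"foot",f.sum(),rect(P[f]), np.nanmedian(P[f],0))
    b=m&(P[...,2]>.187)&(P[...,2]<.2)&(V<70); print("body top",b.sum(),rect(P[b]),np.nanmedian(P[b],0))
    w=m&(P[...,2]>.13)&(V>110)&(S<70)&(abs(P[...,0]-.69)<.03); print("ring",w.sum(),rect(P[w]),np.nanmean(P[w],0), np.nanmax(P[w],0))
E
```

```text
[[-0.0006 -0.9291  0.3698]
 [-0.0016  0.3698  0.9291]
 [-1.     -0.     -0.0017]] jaw yaw 68.2968500945901 0.0187
top foot 377 (array([ 712.5, -297. ]), array([103.1,  89.1]), 9.06) [ 0.6955 -0.2773  0.0129]
body top 288 (array([ 704.8, -294.8]), array([73.1, 60.7]), 4.89) [ 0.7166 -0.2931  0.1939]
ring 88 (array([ 681.1, -297.7]), array([65.1, 26.9]), 89.49) [ 0.6861 -0.2941  0.1927] [ 0.6946 -0.2652  0.2069]
scene foot 593 (array([ 717.5, -288.2]), array([101.7,  89.1]), 7.36) [ 0.7265 -0.28    0.0114]
body top 277 (array([ 717.4, -292.2]), array([51.4, 65. ]), 3.54) [ 0.7197 -0.2908  0.1923]
ring 66 (array([ 683.1, -289.8]), array([55.7, 21.3]), 87.16) [ 0.6865 -0.285   0.1944] [ 0.6932 -0.262   0.2055]
```

Emit:
step_arm:
  rows:
    - {"dx":23,"dy":-29,"rz":-0.06}
    - {"dx":23,"dy":-29,"rz":-0.06}
    - {"dx":23,"dy":-29,"rz":-0.06}
    - {"dx":23,"dy":-29,"rz":-0.06}
    - {"dx":23,"dy":-29,"rz":-0.06}
    - {"dx":23,"dy":-29,"rz":-0.06}
    - {"dx":23,"dy":-29,"rz":-0.06}
    - {"dx":23,"dy":-29,"rz":-0.06}
    - {"dx":23,"dy":-29,"rz":-0.06}
    - {"dx":23,"dy":-29,"rz":-0.06}
    - {"dx":23,"dy":-29,"rz":-0.06}
    - {"dx":0,"dy":-36,"rz":-0.08}
    - {"dx":-4,"dy":-36,"rz":-0.08}
    - {"dx":-4,"dy":-36,"rz":-0.08}
    - {"dx":-4,"dy":-36,"rz":-0.08}
    - {"dx":-4,"dy":-36,"rz":-0.08}
    - {"dx":-4,"dy":-36,"rz":-0.08}
    - {"dx":-4,"dy":-36,"rz":-0.08}
    - {"dx":-4,"dy":-36,"rz":-0.08}
    - {"dx":0,"dy":0}

```text
$.rows[0]: bad value
```

Emit:
step_arm:
  rows:
    - {"dx":23,"dy":-29,"dz":0,"rx":0,"ry":0,"rz":-0.06,"grip":85}

```text
t: 0.18
ee_pos: [0.2559, 0.5803, 0.2297]
tool_rot: [1.466, 1.564, 2.608]
ft_force: [-0.9, 2.2, -0.2]
width: 0.0853
```

Emit:
step_arm:
  rows:
    - {"dx":23,"dy":-29,"dz":0,"rx":0,"ry":0,"rz":-0.06,"grip":85}
    - {"dx":23,"dy":-29,"dz":0,"rx":0,"ry":0,"rz":-0.06,"grip":85}
    - {"dx":23,"dy":-29,"dz":0,"rx":0,"ry":0,"rz":-0.06,"grip":85}
    - {"dx":23,"dy":-29,"dz":0,"rx":0,"ry":0,"rz":-0.06,"grip":85}
    - {"dx":23,"dy":-29,"dz":0,"rx":0,"ry":0,"rz":-0.06,"grip":85}
    - {"dx":23,"dy":-29,"dz":0,"rx":0,"ry":0,"rz":-0.06,"grip":85}
    - {"dx":23,"dy":-29,"dz":0,"rx":0,"ry":0,"rz":-0.06,"grip":85}
    - {"dx":23,"dy":-29,"dz":0,"rx":0,"ry":0,"rz":-0.06,"grip":85}
    - {"dx":23,"dy":-29,"dz":0,"rx":0,"ry":0,"rz":-0.06,"grip":85}
    - {"dx":23,"dy":-29,"dz":0,"rx":0,"ry":0,"rz":-0.06,"grip":85}
    - {"dx":0,"dy":-36,"dz":0,"rx":0,"ry":0,"rz":-0.08,"grip":85}
    - {"dx":-4,"dy":-36,"dz":0,"rx":0,"ry":0,"rz":-0.08,"grip":85}
    - {"dx":-4,"dy":-36,"dz":0,"rx":0,"ry":0,"rz":-0.08,"grip":85}
    - {"dx":-4,"dy":-36,"dz":0,"rx":0,"ry":0,"rz":-0.08,"grip":85}
    - {"dx":-4,"dy":-36,"dz":0,"rx":0,"ry":0,"rz":-0.08,"grip":85}
    - {"dx":-4,"dy":-36,"dz":0,"rx":0,"ry":0,"rz":-0.08,"grip":85}
    - {"dx":-4,"dy":-36,"dz":0,"rx":0,"ry":0,"rz":-0.08,"grip":85}
    - {"dx":-4,"dy":-36,"dz":0,"rx":0,"ry":0,"rz":-0.08,"grip":85}

```text
t: 1.68
ee_pos: [0.4629, -0.025, 0.2239]
tool_rot: [2.04, 1.564, 1.888]
ft_force: [0.2, 0.8, -0.3]
width: 0.0846
```

```bash
cat > st.py <<'E'
from rig import env
import numpy as np,sys
from scipy.spatial.transform import Rotation as Ro
s=env.get_state();R=Ro.from_euler("xyz",s["tool_rot"]).as_matrix()
print("t",round(float(s["t"]),2),"ee",np.round(s["ee_pos"]*1000,1),"jawyaw",round(np.degrees(np.arctan2(R[1,2],R[0,2])),2),"xaxis",np.round(R[:,0],4),"jaw z",round(R[2,2],4),"w",round(float(s["width"])*1000,1),"F",np.round(s["ft_force"],1),"j",np.round(s["joints"],2))
E
python3 st.py
```

```text
t 1.68 ee [462.9 -25.  223.9] jawyaw -8.68 xaxis [-0.0021  0.0065 -1.    ] jaw z -0.0031 w 84.6 F [ 0.2  0.8 -0.3] j [-0.32  0.41  0.44  2.03 -0.25  0.76  0.12]
```

Emit:
step_arm:
  rows:
    - {"dx":2,"dy":-34,"dz":0,"rx":-0.003,"ry":-0.001,"rz":0.01,"grip":85}
    - {"dx":3,"dy":-34,"dz":-5,"rx":-0.003,"ry":-0.001,"rz":0.01,"grip":85}
    - {"dx":3,"dy":-34,"dz":-10,"rx":0,"ry":0,"rz":0.01,"grip":85}
    - {"dx":2,"dy":-20,"dz":-30,"rx":0,"ry":0,"rz":0,"grip":85}
    - {"dx":0,"dy":0,"dz":-30,"rx":0,"ry":0,"rz":0,"grip":85}
    - {"dx":0,"dy":0,"dz":-20,"rx":0,"ry":0,"rz":0,"grip":85}
    - {"dx":0,"dy":0,"dz":0,"rx":0,"ry":0,"rz":0,"grip":85}

```text
t: 2.27
ee_pos: [0.4706, -0.1651, 0.127]
tool_rot: [-0.81, 1.562, -0.949]
ft_force: [-0.1, 0.5, -1.4]
width: 0.085
```

```bash
python3 st.py
```

```text
t 2.27 ee [ 470.6 -165.1  127. ] jawyaw -7.98 xaxis [ 0.005 -0.007 -1.   ] jaw z 0.0059 w 85.0 F [-0.1  0.5 -1.4] j [ 0.05  0.6   0.34  2.05 -0.36  0.55  0.5 ]
```

Emit:
step_arm:
  rows:
    - {"dx":3,"dy":17,"dz":0,"rx":0.006,"ry":0.004,"rz":0.015,"grip":85}
    - {"dx":0,"dy":0,"dz":0,"rx":0,"ry":0,"rz":0,"grip":85}
    - {"dx":0,"dy":0,"dz":-20,"rx":0,"ry":0,"rz":0,"grip":85}
    - {"dx":0,"dy":0,"dz":-20,"rx":0,"ry":0,"rz":0,"grip":85}
    - {"dx":0,"dy":0,"dz":0,"rx":0,"ry":0,"rz":0,"grip":85}

```text
t: 2.68
ee_pos: [0.4751, -0.1482, 0.0886]
tool_rot: [-0.389, 1.567, -0.513]
ft_force: [0.5, -0.7, -0.0]
width: 0.085
```

```bash
python3 st.py
```

```text
t 2.68 ee [ 475.1 -148.2   88.6] jawyaw -7.06 xaxis [ 0.0034 -0.0019 -1.    ] jaw z 0.0036 w 85.0 F [ 0.5 -0.7 -0. ] j [ 0.05  0.66  0.28  2.07 -0.4   0.46  0.52]
```

Emit:
step_arm:
  rows:
    - {"dx":-1,"dy":0,"dz":-20,"rx":0,"ry":0,"rz":0,"grip":85}
    - {"dx":0,"dy":0,"dz":-20,"rx":0,"ry":0,"rz":0,"grip":85}
    - {"dx":0,"dy":0,"dz":-15,"rx":0,"ry":0,"rz":0,"grip":85}
    - {"dx":0,"dy":0,"dz":-4,"rx":0,"ry":0,"rz":0,"grip":60}
    - {"dx":0,"dy":0,"dz":0,"rx":0,"ry":0,"rz":0,"grip":40}
    - {"dx":0,"dy":0,"dz":0,"rx":0,"ry":0,"rz":0,"grip":30}
    - {"dx":0,"dy":0,"dz":0,"rx":0,"ry":0,"rz":0,"grip":24}
    - {"dx":0,"dy":0,"dz":0,"rx":0,"ry":0,"rz":0,"grip":15}
    - {"dx":0,"dy":0,"dz":0,"rx":0,"ry":0,"rz":0,"grip":15}
    - {"dx":0,"dy":0,"dz":0,"rx":0,"ry":0,"rz":0,"grip":15}
    - {"dx":0,"dy":0,"dz":0,"rx":0,"ry":0,"rz":0,"grip":15}

```text
t: 3.6
ee_pos: [0.48, -0.1499, 0.038]
tool_rot: [-0.256, 1.554, -0.377]
ft_force: [-0.5, -1.3, -5.2]
width: 0.0185
```

```bash
python3 st.py
```

```text
t 3.6 ee [ 480.  -149.9   38. ] jawyaw -6.91 xaxis [ 0.0158 -0.0063 -0.9999] jaw z 0.0164 w 18.5 F [-0.5 -1.3 -5.2] j [ 0.11  0.75  0.21  2.09 -0.44  0.33  0.56]
```

```bash
cat > snap.py <<'E'
from rig import env
import cv2,numpy as np,sys
tag=sys.argv[1]
for n in("scene","top"):
    c=env.camera(n);np.savez(f"{n}{tag}.npz",**c)
def cr(n,b):
    x0,y0,x1,y1=b;im=dict(np.load(f"{n}{tag}.npz"))["color"][y0:y1,x0:x1,::-1]
    k=390/max(x1-x0,y1-y0);im=cv2.resize(im,None,fx=k,fy=k,interpolation=2);o=np.zeros((390,390,3),np.uint8);o[:im.shape[0],:im.shape[1]]=im[:390,:390];return o
b=list(map(int,sys.argv[2:10]))
cv2.imwrite(f"pics/s{tag}.png",np.hstack([cr("scene",b[:4]),cr("top",b[4:])]))
E
python3 snap.py 1 280 130 370 220 310 180 390 260; python3 st.py
```

```text
t 3.7 ee [ 479.9 -149.9   38. ] jawyaw -6.91 xaxis [ 0.0157 -0.0061 -0.9999] jaw z 0.0163 w 18.7 F [-0.5  0.1 -5.1] j [ 0.11  0.75  0.21  2.09 -0.44  0.33  0.56]
```

View pics/s1.png

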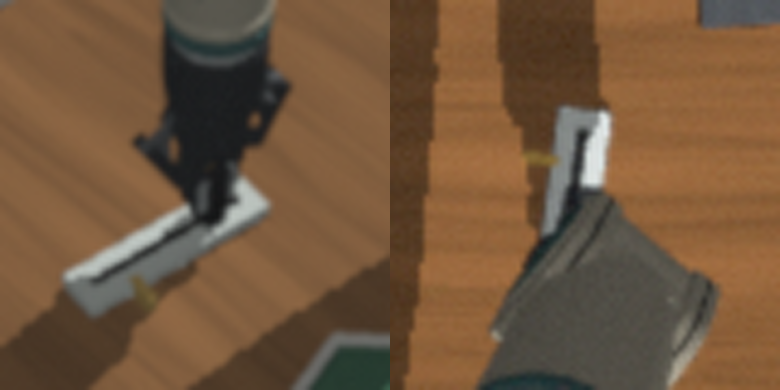

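Emit:
step_arm:
  rows:
    - {"dx":8,"dy":-1,"dz":0,"rx":0,"ry":0,"rz":0,"grip":15}
    - {"dx":12,"dy":-1.5,"dz":0,"rx":0,"ry":0,"rz":0,"grip":15}
    - {"dx":12,"dy":-1.5,"dz":0,"rx":0,"ry":0,"rz":0,"grip":15}
    - {"dx":12,"dy":-1.5,"dz":0,"rx":0,"ry":0,"rz":0,"grip":15}
    - {"dx":12,"dy":-1.5,"dz":0,"rx":0,"ry":0,"rz":0,"grip":15}
    - {"dx":8,"dy":-1,"dz":0,"rx":0,"ry":0,"rz":0,"grip":15}
    - {"dx":0,"dy":0,"dz":0,"rx":0,"ry":0,"rz":0,"grip":15}

```text
t: 4.28
ee_pos: [0.5435, -0.1579, 0.038]
tool_rot: [-0.359, 1.563, -0.481]
ft_force: [0.1, -0.4, -4.2]
width: 0.0184
```

```bash
python3 st.py
```

```text
t 4.28 ee [ 543.5 -157.9   38. ] jawyaw -6.96 xaxis [ 0.0067 -0.0035 -1.    ] jaw z 0.007 w 18.4 F [ 0.1 -0.4 -4.2] j [ 0.06  0.81  0.27  1.91 -0.42  0.47  0.51]
```

Emit:
step_arm:
  rows:
    - {"dx":10,"dy":-1,"dz":0,"rx":0,"ry":0,"rz":0,"grip":15}
    - {"dx":5,"dy":-1,"dz":0,"rx":0,"ry":0,"rz":0,"grip":15}
    - {"dx":0,"dy":0,"dz":0,"rx":0,"ry":0,"rz":0,"grip":15}
    - {"dx":0,"dy":0,"dz":0,"rx":0,"ry":0,"rz":0,"grip":15}

```text
t: 4.62
ee_pos: [0.5582, -0.1598, 0.038]
tool_rot: [-0.398, 1.565, -0.519]
ft_force: [-0.5, 0.2, -3.6]
width: 0.0185
```

```bash
python3 st.py;python3 snap.py 2 280 130 370 220 310 180 390 260
```

```text
t 4.62 ee [ 558.2 -159.8   38. ] jawyaw -6.96 xaxis [ 0.0054 -0.0031 -1.    ] jaw z 0.0057 w 18.5 F [-0.5  0.2 -3.6] j [ 0.06  0.82  0.28  1.87 -0.42  0.51  0.5 ]
```

View pics/s2.png

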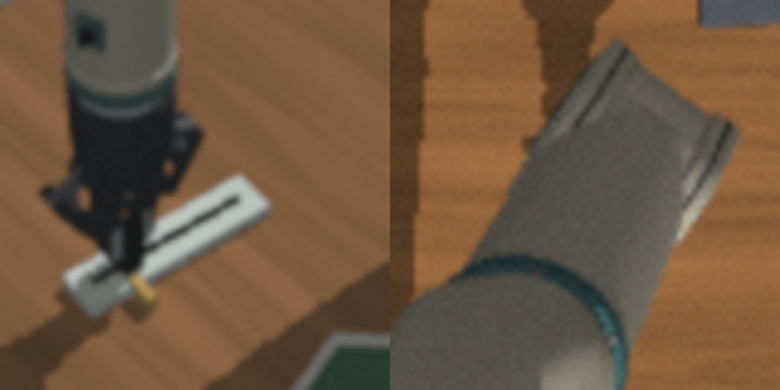

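Emit:
step_arm:
  rows:
    - {"dx":0,"dy":0,"dz":0,"rx":0,"ry":0,"rz":0,"grip":24}
    - {"dx":0,"dy":0,"dz":0,"rx":0,"ry":0,"rz":0,"grip":40}
    - {"dx":0,"dy":0,"dz":0,"rx":0,"ry":0,"rz":0,"grip":60}
    - {"dx":0,"dy":0,"dz":0,"rx":0,"ry":0,"rz":0,"grip":75}
    - {"dx":0,"dy":0,"dz":0,"rx":0,"ry":0,"rz":0,"grip":75}
    - {"dx":0,"dy":0,"dz":20,"rx":0,"ry":0,"rz":0,"grip":75}
    - {"dx":0,"dy":0,"dz":40,"rx":0,"ry":0,"rz":0,"grip":75}
    - {"dx":0,"dy":0,"dz":40,"rx":0,"ry":0,"rz":0,"grip":75}
    - {"dx":0,"dy":20,"dz":30,"rx":0,"ry":0,"rz":0,"grip":75}
    - {"dx":0,"dy":40,"dz":10,"rx":0,"ry":0,"rz":0,"grip":75}
    - {"dx":0,"dy":40,"dz":0,"rx":0,"ry":0,"rz":0,"grip":75}
    - {"dx":0,"dy":40,"dz":0,"rx":0,"ry":0,"rz":0,"grip":75}
    - {"dx":0,"dy":40,"dz":0,"rx":0,"ry":0,"rz":0,"grip":75}
    - {"dx":0,"dy":40,"dz":0,"rx":0,"ry":0,"rz":0,"grip":75}
    - {"dx":0,"dy":20,"dz":0,"rx":0,"ry":0,"rz":0,"grip":75}

```text
t: 5.97
ee_pos: [0.5564, 0.08, 0.1901]
tool_rot: [-0.158, 1.554, -0.298]
ft_force: [-0.5, 1.1, 0.1]
width: 0.0754
```

```bash
python3 st.py;python3 snap.py 3 280 130 370 220 320 180 400 260
```

```text
t 5.97 ee [556.4  80.  190.1] jawyaw -8.03 xaxis [ 0.0158 -0.0049 -0.9999] jaw z 0.0164 w 75.4 F [-0.5  1.1  0.1] j [-0.49  0.58  0.44  1.83 -0.33  0.78 -0.01]
```

View pics/s3.png

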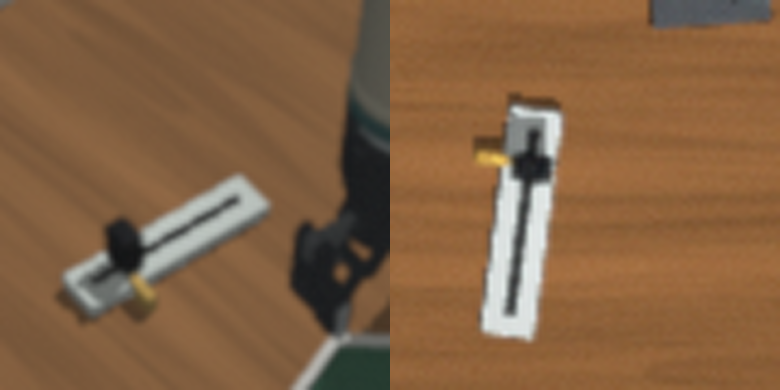

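```bash
cat > dim.py <<'E'
from h import *
import sys
tag=sys.argv[1]
np.set_printoptions(suppress=True,precision=1)
ax=np.array([np.cos(np.radians(-7)),np.sin(np.radians(-7))]);lat=np.array([-ax[1],ax[0]])
ctr={"top":np.array([.5181,-.1554]),"scene":np.array([.5194,-.1526])}
def tc(P,n):
    d=(np.atleast_2d(P)[:,:2]-ctr[n])*1000;return np.c_[d@ax,d@lat]
for n in("top","scene"):
    c=load(n,tag);P=cloud(c);hsv=cv2.cvtColor(c["color"],cv2.COLOR_RGB2HSV);H,S,V=[hsv[...,i].astype(int) for i in range(3)]
    x0,y0,x1,y1={"top":(335,195,360,252),"scene":(290,165,342,206)}[n]
    m=np.zeros((400,640),bool);m[y0:y1,x0:x1]=1
    b=m&(H>=17)&(H<35)&(S>115)&(V>85);uv=np.argwhere(b)[:,::-1]
    q=tc(onplane(c,uv,.0175),n);w=tc(P[b],n)
    print(n,"tab n",b.sum(),"plane",q.mean(0),q.min(0),q.max(0),"cloud z",np.round(P[b][:,2]*1000,0))
    for lo in(.03,.045,.05):
        g=m&(P[...,2]>lo)&(P[...,2]<.062);k=tc(P[g],n);print(" grip>",lo,g.sum(),"mean",k.mean(0),k.min(0),k.max(0))
    g=m&(P[...,2]>.03);uv=np.argwhere(g)[:,::-1];k=tc(onplane(c,uv,.0545),n);print(" silhouette@top",k.min(0),k.max(0))
    wm=m&(P[...,2]<.022)&(P[...,2]>.008)&(S<60);k=tc(P[wm],n);print(" track cloud",k.min(0),k.max(0),np.percentile(k,[2,98],axis=0))
E
python3 dim.py 3
```

```text
top tab n 22 plane [43.7 30.2] [38.3 18.3] [50.  40.9] cloud z [ 3. -3.  1. 10. 19. 19. 16.  0. -1. 20. 22. 20. 22. 19. 18. 22. 13. 21.
 15. 16. 18. 23.]
 grip> 0.03 46 mean [38.2  0.9] [ 28.6 -12.1] [48.6 13.5]
 grip> 0.045 45 mean [38.4  1. ] [ 28.6 -12.1] [48.6 13.5]
 grip> 0.05 40 mean [38.6  0.5] [ 28.9 -12.1] [48.6 13. ]
 silhouette@top [ 27.9 -12.2] [48.5 14.1]
 track cloud [-85.7 -20.2] [83.3 20. ] [[-82.1 -19.5]
 [ 81.   19.3]]
scene tab n 26 plane [44.8 32.5] [36.  15.5] [53.2 46.3] cloud z [20. 18. 18. 14. 21. 14. 14.  3. 14. 16. 17. 18. 11. 15. 18. 18.  6.  7.
 19. 15.  6. 13.  8. -4.  6.  3.]
 grip> 0.03 72 mean [40.6  2.8] [ 27.7 -12.7] [49.8 13.9]
 grip> 0.045 50 mean [40.   1.3] [ 28.  -12.7] [49.8 13.9]
 grip> 0.05 36 mean [39.3  0.2] [ 30.9 -12.7] [49.8 13.9]
 silhouette@top [ 31.3 -13.5] [56.6 26.1]
 track cloud [-85.7 -22.8] [83.3 21.2] [[-82.4 -20.4]
 [ 82.   19.2]]
```

```bash
cat > dim2.py <<'E'
from h import *
import sys
tag=sys.argv[1]
np.set_printoptions(suppress=True,precision=1)
ax=np.array([np.cos(np.radians(-7)),np.sin(np.radians(-7))]);lat=np.array([-ax[1],ax[0]])
ctr={"top":np.array([.5181,-.1554]),"scene":np.array([.5194,-.1526])}
def tc(P,n):
    d=(np.atleast_2d(P)[:,:2]-ctr[n])*1000;return np.c_[d@ax,d@lat]
for n in("top","scene"):
    c=load(n,tag);P=cloud(c)
    img=c["color"]
    x0,y0,x1,y1={"top":(333,195,360,252),"scene":(290,165,342,206)}[n]
    hsv=cv2.cvtColor(c["color"],cv2.COLOR_RGB2HSV);H,S,V=[hsv[...,i].astype(int) for i in range(3)]
    m=np.zeros((400,640),bool);m[y0:y1,x0:x1]=1
    b=m&(S>60)&(P[...,2]>.0125)&(P[...,2]<.026);k=tc(P[b],n);L=tc(P.reshape(-1,3),n).reshape(400,640,2)
    bb=b&(L[...,1]>22)&(L[...,1]<42)&(abs(L[...,0]-43)<12)
    uv=np.argwhere(bb)[:,::-1];q=tc(onplane(c,uv,.0175),n)
    print(n,"tab(depth)",bb.sum(),tc(P[bb],n).mean(0),"plane",q.mean(0),q.min(0),q.max(0))
    g=m&(P[...,2]>.047)&(P[...,2]<.062)&(V<70);uv=np.argwhere(g)[:,::-1]
    q=tc(onplane(c,uv,.0545),n);print(" grip",g.sum(),q.mean(0),q.min(0),q.max(0),rect(q/1000))
E
python3 dim2.py 3; python3 dim2.py 0
```

```text
top tab(depth) 13 [42.2 31.8] plane [42.3 31.8] [38.3 22.4] [46.4 40.4]
 grip 34 [39.2 -0.1] [ 30.5 -11.8] [48.5 10.6] (array([40.2, -0.6]), array([17.7, 21.2]), 7.37)
scene tab(depth) 16 [42.4 31.1] plane [42.9 31.8] [38.2 22.8] [48.8 41.1]
 grip 42 [41.9  1.7] [ 31.8 -13.5] [51.7 17.6] (array([42.2,  2.2]), array([31.8, 17.9]), 75.18)
top tab(depth) 14 [42.  31.2] plane [42.1 31. ] [38.3 21.9] [46.4 40.4]
 grip 34 [-44.7   2.3] [-54.5 -11.6] [-36.2  13.7] (array([-45.1,   0.9]), array([17.5, 24.6]), 7.66)
scene tab(depth) 15 [42.4 32.1] plane [43.1 33.1] [38.4 24.1] [48.6 43.1]
 grip 40 [-43.1   2.1] [-53.7 -12.3] [-32.7  20. ] (array([-41.9,   2.1]), array([30.2, 19.7]), 52.81)
```

Emit:
step_arm:
  rows:
    - {"dx":0,"dy":-35,"dz":0,"rx":0.002,"ry":0.006,"rz":0,"grip":75}
    - {"dx":0,"dy":-38,"dz":0,"rx":0,"ry":0.006,"rz":0,"grip":75}
    - {"dx":0,"dy":-38,"dz":-10,"rx":0,"ry":0,"rz":0,"grip":75}
    - {"dx":0,"dy":-38,"dz":-20,"rx":0,"ry":0,"rz":0.005,"grip":75}
    - {"dx":0,"dy":-38,"dz":-20,"rx":0,"ry":0,"rz":0.005,"grip":75}
    - {"dx":0,"dy":-20,"dz":-20,"rx":0,"ry":0,"rz":0.005,"grip":75}
    - {"dx":0,"dy":0,"dz":0,"rx":0,"ry":0,"rz":0,"grip":75}

```text
t: 6.65
ee_pos: [0.5555, -0.1335, 0.1216]
tool_rot: [-0.446, 1.558, -0.558]
ft_force: [-0.3, 0.6, -0.4]
width: 0.0751
```

```bash
python3 st.py
```

```text
t 6.65 ee [ 555.5 -133.5  121.6] jawyaw -6.45 xaxis [ 0.0106 -0.0066 -0.9999] jaw z 0.0113 w 75.1 F [-0.3  0.6 -0.4] j [-0.04  0.68  0.35  1.86 -0.37  0.65  0.42]
```

Emit:
step_arm:
  rows:
    - {"dx":4,"dy":-26,"dz":0,"rx":0.006,"ry":0.01,"rz":-0.008,"grip":75}
    - {"dx":0,"dy":0,"dz":0,"rx":0,"ry":0,"rz":0,"grip":75}
    - {"dx":0,"dy":0,"dz":-25,"rx":0,"ry":0,"rz":0,"grip":75}
    - {"dx":0,"dy":0,"dz":-25,"rx":0,"ry":0,"rz":0,"grip":75}
    - {"dx":0,"dy":0,"dz":-25,"rx":0,"ry":0,"rz":0,"grip":75}
    - {"dx":0,"dy":0,"dz":-10,"rx":0,"ry":0,"rz":0,"grip":75}
    - {"dx":0,"dy":0,"dz":0,"rx":0,"ry":0,"rz":0,"grip":75}

```text
t: 7.23
ee_pos: [0.5593, -0.1696, 0.0378]
tool_rot: [-0.676, 1.563, -0.81]
ft_force: [0.6, 0.9, -0.1]
width: 0.0749
```

```bash
python3 st.py
```

```text
t 7.23 ee [ 559.3 -169.6   37.8] jawyaw -7.68 xaxis [ 0.0056 -0.0059 -1.    ] jaw z 0.0064 w 74.9 F [ 0.6  0.9 -0.1] j [ 0.07  0.82  0.28  1.86 -0.42  0.51  0.5 ]
```

Emit:
step_arm:
  rows:
    - {"dx":1,"dy":9,"dz":0,"rx":0.005,"ry":0.005,"rz":0.012,"grip":75}
    - {"dx":0,"dy":0,"dz":0,"rx":0,"ry":0,"rz":0,"grip":50}
    - {"dx":0,"dy":0,"dz":0,"rx":0,"ry":0,"rz":0,"grip":35}
    - {"dx":0,"dy":0,"dz":0,"rx":0,"ry":0,"rz":0,"grip":25}
    - {"dx":0,"dy":0,"dz":0,"rx":0,"ry":0,"rz":0,"grip":15}
    - {"dx":0,"dy":0,"dz":0,"rx":0,"ry":0,"rz":0,"grip":15}
    - {"dx":0,"dy":0,"dz":0,"rx":0,"ry":0,"rz":0,"grip":15}

```text
t: 7.82
ee_pos: [0.563, -0.1594, 0.0432]
tool_rot: [-0.204, 1.564, -0.323]
ft_force: [1.0, -0.1, -8.9]
width: 0.018
```

```bash
python3 st.py
```

```text
t 7.82 ee [ 563.  -159.4   43.2] jawyaw -6.83 xaxis [ 0.006 -0.002 -1.   ] jaw z 0.0062 w 18.0 F [ 1.  -0.1 -8.9] j [ 0.05  0.82  0.28  1.85 -0.42  0.53  0.49]
```

Emit:
step_arm:
  rows:
    - {"dx":-2,"dy":0,"dz":0,"rx":0,"ry":0,"rz":0,"grip":15}
    - {"dx":0,"dy":0,"dz":0,"rx":0,"ry":0,"rz":0,"grip":15}
    - {"dx":0,"dy":0,"dz":0,"rx":0,"ry":0,"rz":0,"grip":15}

```text
t: 8.07
ee_pos: [0.5612, -0.1592, 0.0431]
tool_rot: [-0.148, 1.564, -0.268]
ft_force: [1.1, 0.7, -1.5]
width: 0.0179
```

```bash
python3 st.py
```

```text
t 8.07 ee [ 561.2 -159.2   43.1] jawyaw -6.85 xaxis [ 0.0068 -0.0019 -1.    ] jaw z 0.007 w 17.9 F [ 1.1  0.7 -1.5] j [ 0.05  0.81  0.28  1.86 -0.42  0.52  0.5 ]
```

Released next, then on toward the tray. The bead needs the jaws at about −48°.

Emit:
step_arm:
  rows:
    - {"dx":0,"dy":0,"dz":0,"rx":0,"ry":0,"rz":0,"grip":24}
    - {"dx":0,"dy":0,"dz":0,"rx":0,"ry":0,"rz":0,"grip":40}
    - {"dx":0,"dy":0,"dz":0,"rx":0,"ry":0,"rz":0,"grip":60}
    - {"dx":0,"dy":0,"dz":0,"rx":0,"ry":0,"rz":0,"grip":70}
    - {"dx":0,"dy":0,"dz":20,"rx":0,"ry":0,"rz":0,"grip":70}
    - {"dx":0,"dy":0,"dz":40,"rx":0,"ry":0,"rz":0,"grip":70}
    - {"dx":0,"dy":0,"dz":40,"rx":0,"ry":0,"rz":0,"grip":70}
    - {"dx":0,"dy":30,"dz":20,"rx":0,"ry":0,"rz":-0.06,"grip":70}
    - {"dx":4,"dy":38,"dz":0,"rx":0,"ry":0,"rz":-0.1,"grip":70}
    - {"dx":4,"dy":38,"dz":0,"rx":0,"ry":0,"rz":-0.1,"grip":70}
    - {"dx":4,"dy":38,"dz":0,"rx":0,"ry":0,"rz":-0.1,"grip":70}
    - {"dx":4,"dy":38,"dz":0,"rx":0,"ry":0,"rz":-0.1,"grip":70}
    - {"dx":4,"dy":38,"dz":0,"rx":0,"ry":0,"rz":-0.1,"grip":70}
    - {"dx":4,"dy":38,"dz":0,"rx":0,"ry":0,"rz":-0.1,"grip":70}
    - {"dx":4,"dy":38,"dz":0,"rx":0,"ry":0,"rz":-0.05,"grip":70}

```text
t: 9.32
ee_pos: [0.5885, 0.1332, 0.1747]
tool_rot: [0.127, 1.555, -0.761]
ft_force: [1.1, 0.2, -0.4]
width: 0.0704
```

```bash
python3 st.py; python3 snap.py 4 280 130 370 220 320 180 400 260; python3 dim2.py 4; python3 dim.py 4 | grep grip
```

```text
t 9.32 ee [588.5 133.2 174.7] jawyaw -50.88 xaxis [ 0.0117 -0.0111 -0.9999] jaw z 0.016 w 70.4 F [ 1.1  0.2 -0.4] j [-0.67  0.71  0.67  1.73 -0.54  0.88 -0.66]
top tab(depth) 15 [42.3 31.8] plane [42.3 31.7] [38.3 21.9] [46.4 40.9]
 grip 33 [42.4  0.2] [ 34.  -11.3] [51.5 11.1] (array([43.7, -0.1]), array([17.7, 21.2]), 7.37)
scene tab(depth) 14 [42.2 31.7] plane [42.1 31.6] [38.2 22.8] [46.2 39.8]
 grip 40 [44.8  1.7] [ 36.6 -13.5] [54.1 16.2] (array([44.7,  1. ]), array([30.2, 16.9]), 81.72)
 grip> 0.03 47 mean [41.1  0.4] [ 31.8 -14.3] [51.7 13.5]
 grip> 0.045 44 mean [41.3  0.2] [ 32.  -14.3] [51.7 13.5]
 grip> 0.05 40 mean [41.5  0.2] [ 32.  -11.9] [51.7 13.4]
 grip> 0.03 76 mean [43.9  2.5] [ 31.5 -16.3] [53.4 13.3]
 grip> 0.045 50 mean [42.8  1. ] [ 32.6 -16.3] [52.3 12.7]
 grip> 0.05 39 mean [42.4 -0.6] [ 33.1 -16.3] [52.3 11.2]
```

View pics/s4.png

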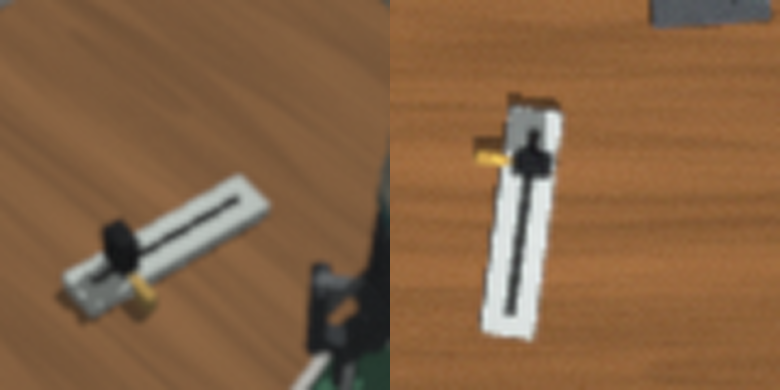

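Emit:
step_arm:
  rows:
    - {"dx":7,"dy":25,"dz":0,"rx":0.006,"ry":0.006,"rz":0.02,"grip":70}
    - {"dx":7,"dy":22,"dz":-20,"rx":0.006,"ry":0.006,"rz":0.02,"grip":70}
    - {"dx":5,"dy":15,"dz":-30,"rx":0,"ry":0,"rz":0,"grip":70}
    - {"dx":0,"dy":0,"dz":-25,"rx":0,"ry":0,"rz":0,"grip":70}
    - {"dx":0,"dy":0,"dz":0,"rx":0,"ry":0,"rz":0,"grip":70}
    - {"dx":0,"dy":0,"dz":0,"rx":0,"ry":0,"rz":0,"grip":70}

```text
t: 9.92
ee_pos: [0.6086, 0.2108, 0.0981]
tool_rot: [2.087, 1.561, 1.268]
ft_force: [-0.3, -0.5, 0.2]
width: 0.0701
```

```bash
python3 st.py
```

```text
t 9.92 ee [608.6 210.8  98.1] jawyaw -46.92 xaxis [ 0.003   0.0095 -1.    ] jaw z -0.0049 w 70.1 F [-0.3 -0.5  0.2] j [-0.7   0.85  0.58  1.66 -0.61  0.81 -0.66]
```

Emit:
step_arm:
  rows:
    - {"dx":0,"dy":-6.5,"dz":-10,"rx":-0.009,"ry":0.003,"rz":-0.019,"grip":70}
    - {"dx":0,"dy":0,"dz":-25,"rx":0,"ry":0,"rz":0,"grip":70}
    - {"dx":0,"dy":0,"dz":-25,"rx":0,"ry":0,"rz":0,"grip":70}
    - {"dx":0,"dy":0,"dz":-12,"rx":0,"ry":0,"rz":0,"grip":70}
    - {"dx":0,"dy":0,"dz":0,"rx":0,"ry":0,"rz":0,"grip":70}
    - {"dx":0,"dy":0,"dz":0,"rx":0,"ry":0,"rz":0,"grip":70}

```text
t: 10.42
ee_pos: [0.6136, 0.1976, 0.0309]
tool_rot: [0.696, 1.56, -0.152]
ft_force: [-0.5, 0.7, -0.1]
width: 0.0702
```

```bash
python3 st.py
```

```text
t 10.42 ee [613.6 197.6  30.9] jawyaw -48.58 xaxis [ 0.0105 -0.0016 -0.9999] jaw z 0.0082 w 70.2 F [-0.5  0.7 -0.1] j [-0.66  0.94  0.52  1.69 -0.68  0.69 -0.63]
```

Emit:
step_arm:
  rows:
    - {"dx":-4.5,"dy":6.5,"dz":-5,"rx":0.0,"ry":0.01,"rz":0.01,"grip":70}
    - {"dx":0,"dy":0,"dz":-8,"rx":0,"ry":0,"rz":0,"grip":65}
    - {"dx":0,"dy":0,"dz":-5,"rx":0,"ry":0,"rz":0,"grip":65}
    - {"dx":0,"dy":0,"dz":0,"rx":0,"ry":0,"rz":0,"grip":60}
    - {"dx":0,"dy":0,"dz":0,"rx":0,"ry":0,"rz":0,"grip":60}

```text
t: 10.83
ee_pos: [0.6118, 0.2048, 0.0161]
tool_rot: [0.866, 1.564, 0.028]
ft_force: [0.9, -0.1, -0.3]
width: 0.0598
```

```bash
python3 st.py; python3 snap.py 5 320 200 450 330 200 160 310 270
```

```text
t 10.83 ee [611.8 204.8  16.1] jawyaw -47.99 xaxis [ 6.3e-03  2.0e-04 -1.0e+00] jaw z 0.0041 w 59.8 F [ 0.9 -0.1 -0.3] j [-0.66  0.96  0.51  1.69 -0.69  0.67 -0.62]
```

View pics/s5.png

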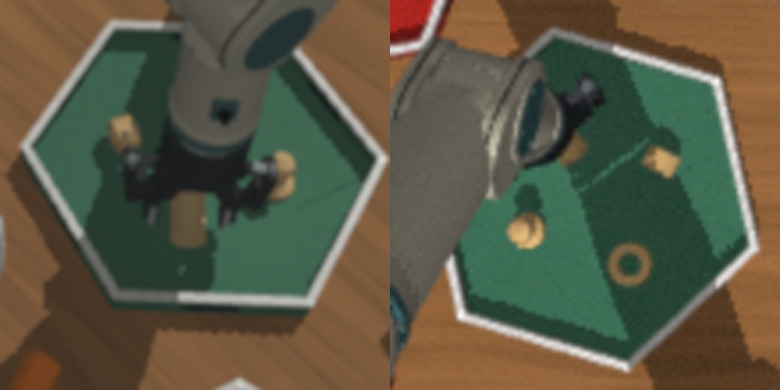

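The bead at scene crop (188,218) sits between the open fingers, and the neighbouring pieces are clear. I'll lower slightly and close.

Emit:
step_arm:
  rows:
    - {"dx":-2,"dy":0,"dz":-5,"rx":0,"ry":0.006,"rz":0,"grip":60}
    - {"dx":0,"dy":0,"dz":0,"rx":0,"ry":0,"rz":0,"grip":45}
    - {"dx":0,"dy":0,"dz":0,"rx":0,"ry":0,"rz":0,"grip":36}
    - {"dx":0,"dy":0,"dz":0,"rx":0,"ry":0,"rz":0,"grip":27}
    - {"dx":0,"dy":0,"dz":0,"rx":0,"ry":0,"rz":0,"grip":27}
    - {"dx":0,"dy":0,"dz":0,"rx":0,"ry":0,"rz":0,"grip":27}
    - {"dx":0,"dy":0,"dz":0,"rx":0,"ry":0,"rz":0,"grip":27}

```text
t: 11.52
ee_pos: [0.6102, 0.2047, 0.0117]
tool_rot: [1.345, 1.57, 0.507]
ft_force: [-0.1, -0.9, -0.0]
width: 0.0307
```

```bash
python3 st.py
```

```text
t 11.52 ee [610.2 204.7  11.7] jawyaw -48.0 xaxis [ 1.e-03  5.e-04 -1.e+00] jaw z 0.0003 w 30.7 F [-0.1 -0.9 -0. ] j [-0.65  0.97  0.5   1.69 -0.69  0.67 -0.62]
```

Emit:
step_arm:
  rows:
    - {"dx":0,"dy":0,"dz":15,"rx":0,"ry":0,"rz":0,"grip":27}
    - {"dx":0,"dy":0,"dz":30,"rx":0,"ry":0,"rz":0,"grip":27}
    - {"dx":0,"dy":0,"dz":35,"rx":0,"ry":0,"rz":0,"grip":27}
    - {"dx":0,"dy":0,"dz":35,"rx":0,"ry":0,"rz":0,"grip":27}
    - {"dx":0,"dy":0,"dz":35,"rx":0,"ry":0,"rz":0,"grip":27}
    - {"dx":0,"dy":-20,"dz":15,"rx":0,"ry":0,"rz":0,"grip":27}
    - {"dx":-4,"dy":-34,"dz":0,"rx":0,"ry":0,"rz":-0.05,"grip":27}
    - {"dx":-4,"dy":-34,"dz":0,"rx":0,"ry":0,"rz":-0.05,"grip":27}
    - {"dx":-4,"dy":-34,"dz":0,"rx":0,"ry":0,"rz":-0.05,"grip":27}
    - {"dx":-4,"dy":-34,"dz":0,"rx":0,"ry":0,"rz":-0.05,"grip":27}
    - {"dx":-4,"dy":-34,"dz":0,"rx":0,"ry":0,"rz":-0.05,"grip":27}
    - {"dx":-4,"dy":-34,"dz":0,"rx":0,"ry":0,"rz":-0.05,"grip":27}
    - {"dx":-4,"dy":-34,"dz":0,"rx":0,"ry":0,"rz":-0.05,"grip":27}
    - {"dx":-4,"dy":-34,"dz":0,"rx":0,"ry":0,"rz":-0.05,"grip":27}
    - {"dx":-4,"dy":-20,"dz":0,"rx":0,"ry":0,"rz":-0.05,"grip":27}
    - {"dx":0,"dy":0,"dz":0,"rx":0,"ry":0,"rz":0,"grip":27}

```text
t: 12.85
ee_pos: [0.5678, -0.1189, 0.202]
tool_rot: [1.352, 1.554, 0.047]
ft_force: [-1.0, 0.0, -0.0]
width: 0.0308
```

```bash
python3 st.py; python3 snap.py 6 200 100 350 250 260 140 420 300
```

```text
t 12.85 ee [ 567.8 -118.9  202. ] jawyaw -74.81 xaxis [ 1.710e-02  8.000e-04 -9.999e-01] jaw z 0.0037 w 30.8 F [-1.  0. -0.] j [-0.31  0.67  0.77  1.78 -0.59  0.92 -0.59]
```

View pics/s6.png

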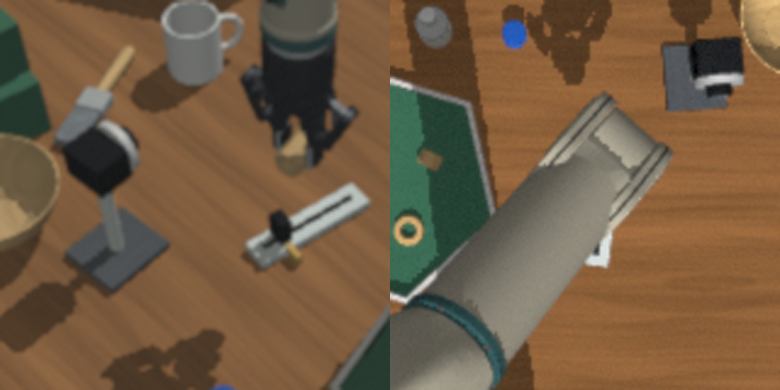

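The long bead is held, seen at scene crop (292,148), which is full image (312,157). Next I'll refine the camera's position and yaw from edge line fits.

```bash
python3 - <<'E'
from h import *
np.set_printoptions(suppress=True,precision=2)
for n in("top","scene"):
  for tag in("0","6"):
    c=load(n,tag);P=cloud(c);hsv=cv2.cvtColor(c["color"],cv2.COLOR_RGB2HSV);S=hsv[...,1].astype(int);V=hsv[...,2].astype(int);H=hsv[...,0]
    a=np.radians(4.5);ex=np.array([np.cos(a),np.sin(a)]);ey=np.array([-ex[1],ex[0]]);o=np.array([.717,-.292])
    m=np.zeros((400,640),bool)
    x0,y0,x1,y1={"top":(370,145,412,192),"scene":(222,140,268,214)}[n];m[y0:y1,x0:x1]=1
    # foot: bluish grey pixels on plane 12 mm
    f=m&(P[...,2]<.05)&(c["color"][...,2].astype(int)>=c["color"][...,0].astype(int)-2)
    f=cv2.morphologyEx(f.astype(np.uint8),cv2.MORPH_OPEN,np.ones((3,3)))
    uv=np.argwhere(f)[:,::-1];Q=onplane(c,uv,.012);L=(Q[:,:2]-o)*1000;L=np.c_[L@ex,L@ey]
    L=L[(abs(L)<75).all(1)]
    print(n,tag,"foot n",len(L))
    # edges: for bins, extreme values
    for name,i,sg in(("+x",0,1),("-x",0,-1),("+y",1,1),("-y",1,-1)):
        j=1-i;pts=[]
        for b in np.arange(-40,41,4):
            s=L[abs(L[:,j]-b)<2.5]
            if len(s): pts.append((b,sg*(sg*s[:,i]).max()))
        pts=np.array(pts);med=np.median(pts[:,1]);k=pts[abs(pts[:,1]-med)<8]
        if len(k)>4:
            p=np.polyfit(k[:,0],k[:,1],1);print("  ",name,len(k),"at",p[1],"slope deg",np.degrees(np.arctan(p[0]))*(1 if i==1 else -1))
    # ring/lens cloud
    B=(P[...,:2]-o)*1000;bx=B@ex;by=B@ey
    t=m&(P[...,2]>.188)&(P[...,2]<.2)&(V<75)&(bx>-20);k=np.c_[bx[t],by[t]]
    print("  bodytop x",k[:,0].min(),k[:,0].max(),"y",np.percentile(k[:,1],[2,50,98]),k[:,1].min(),k[:,1].max(),"rot",rect(k/1000))
    w=m&(P[...,2]>.12)&(bx<-24)&(bx>-60);print("  ring/lens",w.sum(),"x",bx[w].min(),"y",by[w].min(),by[w].max(),"zmax",P[w][:,2].max())
E
```

```text
top 0 foot n 348
   -x 21 at -45.81735088584691 slope deg 0.6636463792310022
   +y 21 at 39.091321831768745 slope deg 0.40417198714753927
   -y 15 at 2.0197458699285225 slope deg 4.136781402835451
  bodytop x -19.842208388728903 24.354900045972535 y [-31.04  -0.33  27.53] -32.092672260240526 28.65347533424441 rot (array([ 2.2, -1.7]), array([44. , 60.7]), 0.39)
  ring/lens 147 x -50.971818292556115 y -35.73514805257892 29.5790864557999 zmax 0.20691494151668532
top 6 foot n 347
   -x 21 at -46.51916168344675 slope deg -0.22760792156790333
   +y 21 at 38.902314357454784 slope deg 0.3303386861173205
   -y 15 at 2.0197458699285225 slope deg 4.136781402835451
  bodytop x -19.568794248461987 24.942617477432336 y [-31.53  -1.18  27.26] -33.21069239529592 28.48269749931127 rot (array([ 2.6, -2.3]), array([44. , 61.7]), 0.86)
  ring/lens 147 x -50.73796281771061 y -35.92711581870782 30.049574723307494 zmax 0.20933787452127328
scene 0 foot n 570
   +x 21 at 49.53232787058253 slope deg -0.8048014822555226
   -x 21 at -42.483562782077904 slope deg 0.9796848583989227
   +y 21 at 41.42440338242503
[... 190 characters left out ...]
2.054070097566594 rot (array([ 3.2, -0.2]), array([64.6, 46.5]), 89.75)
  ring/lens 109 x -49.641931372100146 y -24.158651593135225 33.86734119667372 zmax 0.20554381282673573
scene 6 foot n 557
   +x 21 at 49.429659679190195 slope deg -1.0453842476208755
   -x 18 at -42.212052887382896 slope deg 1.253196571475879
   +y 21 at 42.33438535693581 slope deg 0.8846488548465196
   -y 12 at -38.2949570131928 slope deg -7.3060459461175915
  bodytop x -19.992550537789096 26.592076938167143 y [-28.49   1.86  30.34] -31.051387763261815 32.16459935117016 rot (array([3.4, 0.6]), array([46.3, 63.5]), 0.54)
  ring/lens 107 x -48.822961198213996 y -25.937973664383467 33.0892224158887 zmax 0.20513317875369208
```

Emit:
step_arm:
  rows:
    - {"dx":-2,"dy":-30,"dz":0,"rx":0,"ry":0.008,"rz":-0.035,"grip":27}
    - {"dx":-2,"dy":-32,"dz":-8,"rx":0,"ry":0.008,"rz":-0.035,"grip":27}
    - {"dx":-2,"dy":-32,"dz":-10,"rx":0,"ry":0,"rz":-0.035,"grip":27}
    - {"dx":-2,"dy":-32,"dz":-10,"rx":0,"ry":0,"rz":-0.035,"grip":27}
    - {"dx":-2,"dy":-25,"dz":-8,"rx":0,"ry":0,"rz":-0.035,"grip":27}
    - {"dx":0,"dy":-10,"dz":0,"rx":0,"ry":0,"rz":0,"grip":27}
    - {"dx":0,"dy":0,"dz":0,"rx":0,"ry":0,"rz":0,"grip":27}
    - {"dx":0,"dy":0,"dz":0,"rx":0,"ry":0,"rz":0,"grip":27}

```text
t: 13.62
ee_pos: [0.5664, -0.2594, 0.1652]
tool_rot: [2.714, 1.55, 1.267]
ft_force: [-0.3, 1.4, -1.0]
width: 0.0305
```

```bash
python3 st.py
```

```text
t 13.62 ee [ 566.4 -259.4  165.2] jawyaw -82.87 xaxis [ 0.0061  0.0195 -0.9998] jaw z -0.0186 w 30.5 F [-0.3  1.4 -1. ] j [-0.02  0.78  0.74  1.67 -0.65  0.95 -0.48]
```

Emit:
step_arm:
  rows:
    - {"dx":-4,"dy":-24,"dz":-3,"rx":-0.01,"ry":0.003,"rz":-0.02,"grip":27}
    - {"dx":-3,"dy":-15,"dz":-1,"rx":-0.01,"ry":0.003,"rz":-0.02,"grip":27}
    - {"dx":0,"dy":-4,"dz":0,"rx":0,"ry":0,"rz":0,"grip":27}
    - {"dx":0,"dy":0,"dz":0,"rx":0,"ry":0,"rz":0,"grip":27}
    - {"dx":0,"dy":0,"dz":0,"rx":0,"ry":0,"rz":0,"grip":27}

```text
t: 14.03
ee_pos: [0.5647, -0.2912, 0.1625]
tool_rot: [2.595, 1.563, 1.124]
ft_force: [0.2, 0.4, -0.5]
width: 0.0302
```

```bash
python3 st.py;  python3 snap.py 7 210 110 310 210 340 140 440 240
```

```text
t 14.03 ee [ 564.7 -291.2  162.5] jawyaw -84.3 xaxis [ 0.0036  0.0074 -1.    ] jaw z -0.0071 w 30.2 F [ 0.2  0.4 -0.5] j [ 0.02  0.8   0.74  1.64 -0.65  0.96 -0.47]
```

View pics/s7.png

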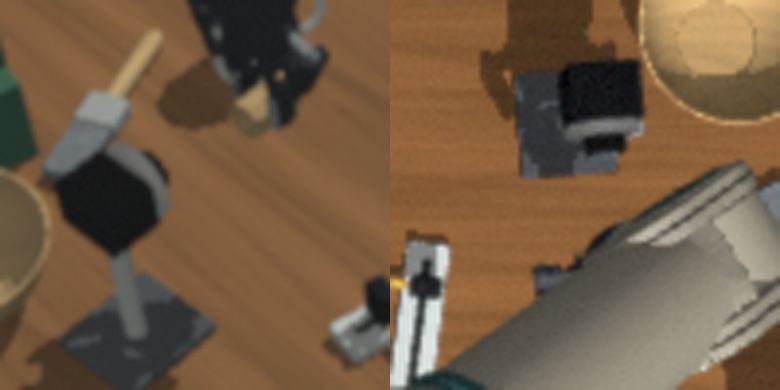

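Emit:
step_arm:
  rows:
    - {"dx":-4,"dy":-12,"dz":-1,"rx":-0.007,"ry":0.003,"rz":-0.01,"grip":27}
    - {"dx":-1,"dy":-3,"dz":-0.5,"rx":0,"ry":0,"rz":0,"grip":27}
    - {"dx":0,"dy":0,"dz":0,"rx":0,"ry":0,"rz":0,"grip":27}
    - {"dx":0,"dy":0,"dz":0,"rx":0,"ry":0,"rz":0,"grip":27}

```text
t: 14.47
ee_pos: [0.5599, -0.3057, 0.1611]
tool_rot: [2.291, 1.57, 0.812]
ft_force: [0.6, 0.7, -1.1]
width: 0.0309
```

```bash
python3 st.py;  python3 snap.py 8 240 100 310 170 340 140 440 240; python3 - <<'E'
from h import *
np.set_printoptions(suppress=True,precision=1)
c=load("scene","8");P=cloud(c);hsv=cv2.cvtColor(c["color"],cv2.COLOR_RGB2HSV);H,S,V=[hsv[...,i].astype(int) for i in range(3)]
m=np.zeros((400,640),bool);m[115:160,255:300]=1
b=m&(H<25)&(S>60)&(P[...,2]>.145)&(P[...,2]<.2)&(V>70)
print(b.sum(),np.argwhere(b).mean(0)[::-1],np.nanmin(P[b],0)*1000,np.nanmax(P[b],0)*1000,np.nanmean(P[b],0)*1000)
q=P[b]*1000;o=np.array([558.1,-307.,170]);a=np.radians(4.9);d=q-o
L=np.c_[d[:,0]*np.cos(a)+d[:,1]*np.sin(a),-d[:,0]*np.sin(a)+d[:,1]*np.cos(a),d[:,2]]
print(np.c_[np.argwhere(b)[:,::-1],V[b],L])
E
```

```text
t 14.47 ee [ 559.9 -305.7  161.1] jawyaw -84.77 xaxis [ 8.e-04  8.e-04 -1.e+00] jaw z -0.0007 w 30.9 F [ 0.6  0.7 -1.1] j [ 0.04  0.81  0.75  1.64 -0.65  0.96 -0.46]
116 [273.8 135.7] [ 533.9 -323.8  154.6] [ 584.1 -274.5  190.2] [ 571.3 -299.3  176.2]
[[280.  126.   86.  -22.9  -1.5  16.4]
 [280.  127.   80.  -20.4   0.9  15.4]
 [274.  128.   85.   -8.5 -14.6   9.8]
 [273.  129.   94.   -1.1 -11.1  13. ]
 [274.  129.  129.   -6.9 -13.2   7.5]
 [275.  129.  127.   -5.9  -7.2  12. ]
 [272.  130.  103.    2.  -12.8   9.9]
 [274.  130.  161.    2.   -3.2  15.9]
 [275.  130.  153.    1.6   1.1  18.3]
 [276.  130.  110.    0.4   4.4  19.6]
 [270.  131.   93.   10.3 -13.2  11.3]
 [271.  131.  124.    8.7 -10.2  12. ]
 [272.  131.  148.    5.2  -9.6   9.9]
 [273.  131.  164.   10.1   1.1  20.2]
 [274.  131.  169.    5.9   0.9  17.1]
 [275.  131.  161.    5.    4.5  18.7]
 [269.  132.  104.   11.1 -17.8   4.6]
 [270.  132.  138.   13.9  -9.4  12. ]
 [271.  132.  161.   10.   -9.3   9.2]
 [272.  132.  168.   10.2  -4.2  12.6]
 [273.  132.  169.    9.8   0.1  15.1]
 [274.  132.  168.    9.1   
[... 2977 characters left out ...]
273.  140.   91.   24.4  12.9  -0.5]
 [274.  140.   90.   24.9  18.3   3.4]
 [275.  140.   96.   22.2  19.9   2.5]
 [276.  140.  106.   16.7  18.1  -2.9]
 [277.  140.  111.   12.   17.4  -6.9]
 [278.  140.  106.   11.5  21.6  -4.4]
 [279.  140.   97.   12.2  27.2  -0.2]
 [280.  140.   98.    6.6  25.4  -5.6]
 [270.  141.  111.   24.1  -2.6 -15.4]
 [271.  141.  100.   23.8   1.9 -12.7]
 [272.  141.   93.   26.1   9.6  -5.8]
 [273.  141.   93.   23.7  11.5  -6.4]
 [274.  141.   98.   25.3  18.3  -0.6]
 [275.  141.  113.   20.5  17.4  -4.8]
 [276.  141.  127.   19.2  20.5  -3.8]
 [272.  142.  105.   24.2   6.6 -13.7]
 [273.  142.  107.   25.5  13.1  -8.3]
 [274.  142.  118.   25.4  17.8  -5.2]]
```

View pics/s8.png

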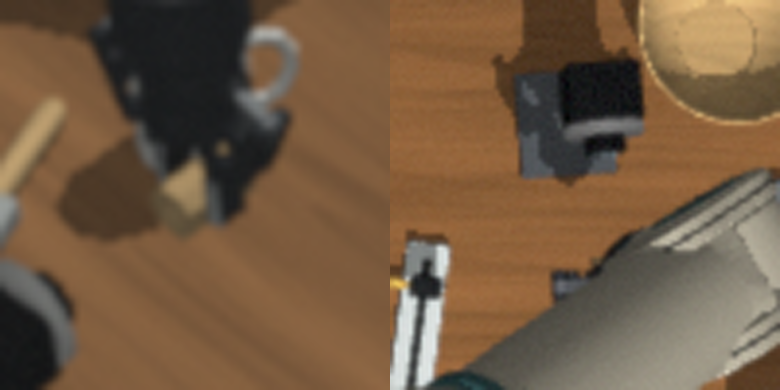

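```bash
python3 - <<'E'
from h import *
np.set_printoptions(suppress=True,precision=1)
c=load("scene","8")
a=np.radians(4.9);ex=np.array([np.cos(a),np.sin(a),0]);ey=np.array([-ex[1],ex[0],0])
# camera origin in scene frame: adopt per-view estimate
for name,dx,dy in(("robot/avg",0,0),("scene-biased",.001,.0018)):
    o=np.array([.5581,-.307,.170])+dx*ex+dy*ey
    pts=[o+.025*ex+y*ey+z*np.array([0,0,1]) for y,z in [(.016,.0066),(.0066,.016),(-.0066,.016),(-.016,.0066),(-.016,-.0066),(-.0066,-.016),(.0066,-.016),(.016,-.0066)]]
    print(name,project(c,pts).tolist(), project(c,[o-.025*ex-.0066*ey+[0,0,.016],o-.025*ex+.0066*ey+[0,0,.016]]))
    uv=project(c,pts);im=c["color"][110:160,250:300,::-1];k=12;im=cv2.resize(im,None,fx=k,fy=k,interpolation=cv2.INTER_NEAREST)
    cv2.polylines(im,[np.int32((uv-[249.5,109.5])*k)],True,(0,255,0),1);cv2.imwrite(f"pics/ov_{name[:5].replace('/','')}.png",im)
E
```

```text
robot/avg [[273.3523869493133, 138.94166451018083], [270.9413932719454, 135.3427176768726], [267.9512314607851, 133.35674046752393], [266.14107911982774, 134.13266876184755], [266.56296741997386, 137.15388767247708], [268.93734527029716, 140.67587527358617], [271.8751996570526, 142.6537151301984], [273.7219678997633, 141.95474064844214]] [[279.3 125. ]
 [282.3 126.9]]
scene-biased [[273.53235490120886, 139.38739785569783], [271.1196604872091, 135.78639689240046], [268.1260666394835, 133.79682097299647], [266.3128142910695, 134.5697364164598], [266.7337467157129, 137.59025857750606], [269.1097786642817, 141.1142102369127], [272.05094419116125, 143.09556681508911], [273.900859082923, 142.39969524375584]] [[279.5 125.4]
 [282.5 127.4]]
```

View pics/ov_scene.png

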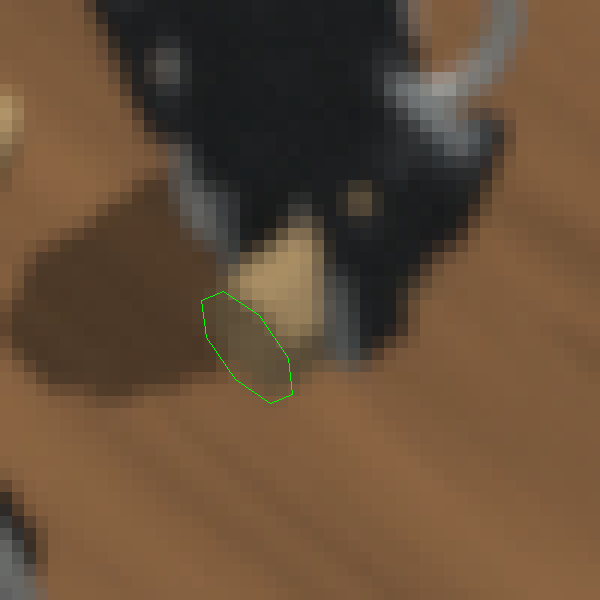

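```bash
python3 - <<'E'
from h import *
c=load("scene","8");P=cloud(c);V=c["color"].max(2)
print("z mm / V, cols 263..284")
for v in range(127,147): print(v,[(int(1000*P[v,u,2]) if P[v,u,2]>.1 else 0, int(V[v,u])) for u in range(264,281)])
a=np.radians(4.9);ex=np.array([np.cos(a),np.sin(a),0]);o=np.array([.5581,-.307,.170])
m=np.zeros((400,640),bool);m[133:144,266:276]=1
m&=(P[...,2]>.15)&(V<118)
x=(P[m]-o)@ex;print(np.round(np.sort(x*1000),0))
ey=np.array([-ex[1],ex[0],0]);k=m&(np.abs((P-o)@ex-.0245)<.004);q=P[k]-o;print(k.sum(),"face y",np.round(np.sort(q@ey*1000),0),"z",np.round(np.sort(q[:,2]*1000),0))
E
```

```text
z mm / V, cols 263..284
127 [(0, 79), (0, 90), (0, 98), (0, 85), (199, 64), (199, 52), (196, 32), (194, 26), (192, 27), (191, 33), (187, 58), (0, 62), (230, 36), (224, 31), (226, 46), (224, 76), (185, 80)]
128 [(0, 79), (0, 85), (0, 96), (0, 87), (187, 67), (194, 51), (190, 29), (191, 25), (187, 28), (182, 50), (179, 85), (0, 93), (216, 63), (219, 33), (220, 34), (220, 42), (209, 43)]
129 [(0, 80), (0, 83), (0, 89), (0, 86), (177, 73), (189, 54), (191, 32), (185, 31), (184, 53), (182, 94), (177, 129), (182, 127), (213, 85), (220, 39), (215, 33), (217, 37), (215, 39)]
130 [(0, 81), (0, 81), (0, 81), (0, 79), (175, 71), (186, 60), (186, 44), (184, 66), (179, 103), (0, 140), (185, 161), (188, 153), (189, 110), (212, 47), (214, 32), (214, 31), (210, 32)]
131 [(0, 80), (0, 81), (0, 80), (0, 77), (0, 74), (183, 73), (181, 93), (182, 124), (179, 148), (190, 164), (187, 169), (188, 161), (0, 121), (205, 54), (206, 33), (209, 31), (208, 31)]
132 [(0, 80), (0, 80), (0, 81), (0, 80), (0, 84), (174, 104), (181, 138), (179, 161), (182, 168), (185, 169), (187, 168), (185, 157), (187, 119), (200, 6
[... 2449 characters left out ...]
0, 125), (0, 122), (0, 122), (0, 125), (0, 127), (0, 127), (0, 127), (0, 127), (0, 128), (0, 129), (0, 129), (0, 130), (0, 133), (0, 135), (0, 137), (0, 138)]
[15. 17. 17. 19. 19. 20. 20. 21. 21. 22. 22. 22. 23. 23. 23. 23. 23. 23.
 23. 24. 24. 24. 24. 24. 24. 24. 24. 24. 24. 24. 24. 25. 25. 25. 25. 25.
 26. 26. 26. 26. 26. 27.]
35 face y [-11. -10. -10.  -9.  -8.  -7.  -6.  -5.  -4.  -3.  -2.  -2.  -2.  -0.
   0.   0.   0.   2.   6.   6.   7.  10.  11.  12.  13.  13.  15.  16.
  17.  17.  18.  18.  18.  20.  22.] z [-15. -14. -13. -11. -10.  -9.  -9.  -8.  -7.  -6.  -6.  -6.  -5.  -4.
  -2.  -2.  -1.  -1.  -1.  -0.   2.   3.   3.   5.   6.   6.   6.   9.
  10.  10.  11.  11.  12.  13.  14.]
```

Emit:
step_arm:
  rows:
    - {"dx":1,"dy":-1.7,"dz":0,"rx":0,"ry":0,"rz":-0.004,"grip":27}
    - {"dx":0,"dy":0,"dz":0,"rx":0,"ry":0,"rz":0,"grip":27}
    - {"dx":0,"dy":0,"dz":0,"rx":0,"ry":0,"rz":0,"grip":27}
    - {"dx":0,"dy":0,"dz":0,"rx":0,"ry":0,"rz":0,"grip":27}
    - {"dx":0,"dy":0,"dz":0,"rx":0,"ry":0,"rz":0,"grip":27}
    - {"dx":0,"dy":0,"dz":0,"rx":0,"ry":0,"rz":0,"grip":27}

```text
t: 15.07
ee_pos: [0.5614, -0.3067, 0.1609]
tool_rot: [2.6, 1.569, 1.117]
ft_force: [-0.4, -0.6, 0.0]
width: 0.0305
```

```bash
python3 st.py;  python3 snap.py 9 210 100 360 250 320 140 440 260; python3 dim2.py 9; python3 dim.py 9|grep "grip> 0.05"; python3 - <<'E'
from h import *
np.set_printoptions(suppress=True,precision=1)
c=load("scene","9");P=cloud(c);V=c["color"].max(2)
a=np.radians(4.9);ex=np.array([np.cos(a),np.sin(a),0]);ey=np.array([-ex[1],ex[0],0]);o=np.array([.5581,-.307,.170])+.001*ex+.0018*ey
m=np.zeros((400,640),bool);m[128:146,262:280]=1
L=np.stack([(P-o)@ex,(P-o)@ey,P[...,2]-.17],-1)*1000
k=m&(P[...,2]>.15)&(V<118)&(abs(L[...,0]-24)<4)&(L[...,1]<20);print("face",k.sum(),np.median(L[k][:,0]),np.percentile(L[k],[3,97],axis=0)[:,1:])
t=m&(V>140);print("top flats",np.median(L[t],0))
E
```

```text
t 15.07 ee [ 561.4 -306.7  160.9] jawyaw -84.97 xaxis [ 9.0e-04  1.8e-03 -1.0e+00] jaw z -0.0017 w 30.5 F [-0.4 -0.6  0. ] j [ 0.04  0.81  0.75  1.63 -0.65  0.96 -0.47]
top tab(depth) 14 [42.  31.1] plane [42.1 31. ] [38.3 21.9] [46.4 40.4]
 grip 33 [42.4  0.2] [ 34.  -11.3] [51.5 11.1] (array([43.7, -0.1]), array([17.7, 21.2]), 7.37)
scene tab(depth) 17 [42.4 31.9] plane [43.  32.8] [38.2 22.8] [48.6 43.1]
 grip 40 [45.1  2.4] [ 36.6 -13.5] [54.1 17.6] (array([45.4,  2.1]), array([17.5, 30.9]), 1.65)
 grip> 0.05 39 mean [41.9 -0.3] [ 33.  -14.1] [51.6 13.1]
 grip> 0.05 39 mean [42.3 -0.4] [ 32.2 -15. ] [50.6 14.3]
face 36 24.90844151414013 [[-13.3 -12.1]
 [ 17.5  14.7]]
top flats [13.1 -0.5 14.2]
```

View pics/s9.png

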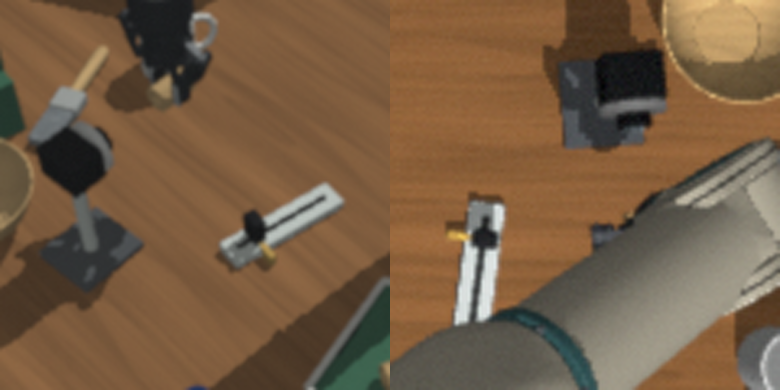

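```bash
python3 -c "
from rig import env
print(env.finish_job())"; python3 st.py
```

```text
the job is handed in; nothing more can be done
None
the job is handed in; nothing more can be done
```

I set the dimmer first, then picked the long bead out of the tray and handed the job in at about 15 s, still holding it in front of the lens.

- **Dimmer:** I slid the grip to near the tab. A check showed it about 3 mm short, so I regripped it and corrected. In the last check the grip's centre was 41.9–42.4 mm along the track (depth readings) and the tab 42.0–43.0 mm. A coarser outline measure in the scene view put the grip about 2 mm further along.
- **Bead:** The scene view put its middle within about 1 mm of 110 mm from the lens, its height within 1–2 mm of 170 mm, and about 2 mm off the line of sight sideways. The arm's own reading put it 2 mm closer to the camera and on the line sideways. I left that 2 mm disagreement alone, as it is about the calibration accuracy. The tool was level to 0.1° and the hole was in line with my measured camera direction, which is itself only known to about 1°.
- **Not checked:** The arm hid the bead from the top camera, so that view could not confirm its final position. I did not look straight through the hole either. I made no measurement of the other objects at the end; nothing in the pictures or force readings suggested they were touched.

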